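# Shut the rivet chest, find the tin that rattles and hold it out

## Task

The rivet chest is loaded: first lower its lid fully shut, without slamming it, so that nothing can drop among the sorted rivets. Then lift the three sealed green tins one at a time off the slab and shake each end to end a few times until you find the one with pieces rattling loose in it; any tin that stays quiet goes back upright where it stood. Finish holding the rattling tin out to me in the gripper, level and still, a hand's breadth above the middle of the closed chest lid, with the tools on the slab left undisturbed and no tin dropped.

Things in the scene. Friction and masses are not known exactly. Their poses are not given: they have to be found in the camera images.
- chest: grey steel rivet chest, fixed on the slab, 180 mm deep (its x), 260 mm wide (its y), 110 mm high with the lid shut; origin at the centre of its underside, x points away from its front to its hinge side, z up. Its lid is hinged along the far upper edge
- chest_hinge (a point): the middle of the hinge line of the chest lid: 90 mm along the chest's +x from its centre, 98 mm above the slab; the hinge line runs along the chest's y
- chest_lid (a joint): angle of the chest lid: 0 is shut (flat, its top 110 mm above the slab), 1.57 upright; starts at 1.6 to 1.85, leaning back. A 186 by 268 mm panel, outer face 12 mm outside the hinge line. A friction stay holds it at any angle; about 4 N at 140 mm from the hinge moves it slowly, up to 12 N quickly. Closed fingers can push it over from behind and press it down
- lid_edge (a point): middle of the free edge of the chest lid, on its outer face, 182 mm from the hinge line
- tin_a: sealed green sheet-metal tin for rivet sets, with yellow sealing tape and steel end clasps: a closed box 130 mm long (its x), 54 mm wide (its y), 46 mm high, 0.25 to 0.65 kg, standing in a painted outline, its length within 0.55 rad of world x; origin at the centre of its underside. The three tins look the same and their weight tells nothing
- tin_b: sealed green tin, same size and origin as tin_a. Any of the three may be the one that rattles; it differs from run to run. The other two are packed tight
- tin_c: sealed green tin, same size and origin as tin_a. In the one that rattles 180 g of loose steel rivet sets (one is the loose_piece of the rules) roll some 75 mm along its length: a brisk stroke lengthwise (60 to 140 mm at 0.25 m/s or more) throws them to the leading end, so the moment on the wrist about the tin's y axis differs by about 0.13 N m between the ends; packed tins show none
- drift_punch: brass drift punch, 160 mm long (its x), 16 mm thick, lying on the slab; origin under its middle; leave it alone
- center_punch: steel center punch, 115 mm long, 13 mm thick, lying on the slab; leave it alone
- snips: yellow-handled aviation snips, 250 mm long (its x, blades to +x), 80 mm wide, 25 mm high, lying on the slab; leave them alone
- angle_offcut: dull aluminium angle offcut, 130 mm long (its x), 38 mm wide, 38 mm high, lying on the slab; leave it alone
- bucking_bar: dark steel bucking bar, about 90 by 32 by 40 mm, lying on the slab; leave it alone
There are look-alikes about, which are no part of the job. What is shaped like the tin_b but orange or red is not meant.

How it is judged:
By the outcome, as a careful person would: the job done as asked, in the order asked, and still so for the second after the job is handed in, while the arm keeps its last pose, push and grip.
It also fails if it takes over 72 s, if anything falls off the work surface, if the arm or the gripper's body presses on something with over 40 N, if the wrist force passes 120 N, or if a joint passes its speed limit or range.

## Robot

A 6-joint arm with a two-finger parallel gripper is mounted at the origin on the work surface. World frame = base frame: x ahead of the robot, y to its left, z up, the work surface at z = 0. Lengths are in mm, angles in degrees, forces in N, time in s.
With the tool pointing down it reaches from about 300 to 850 mm from the base axis. Payload 4.2 kg.
Tool frame: the origin (TCP) lies at the very end of the fingers, on their centre line; the grasp point (between the pads) lies 19 mm behind it; z points along the fingers, y is the line along which they close (so a half turn about z gives the same grasp; the last joint's range is limited). The gripper opens to 91 mm and grips with 3 to 60 N. Pads are 32 mm wide; open, the fingers measure 118 mm over their backs; the gripper's body (76 mm by 178 mm) begins 60 mm behind the grasp point.
Start: joints at [-64.63, 18.312, 89.639, -0, 72.044, -1.146], TCP at [256.717, -514.528, 213.976] pointing down, gripper open.
Joint ranges: [-177.97, 177.97], [-48.28, 115.42], [12.27, 149.76], [-77.06, 257.06], [2.81, 150.46], [-146.56, 146.56]. Speed limits (degrees/s): [147.25, 147.25, 180, 180, 180, 180].

## Interface

Orientations are given as [roll, pitch, yaw] about the fixed x, y, z axes, in that order (R = Rz(yaw) Ry(pitch) Rx(roll)).
In Python, from workcell import env, eyes gives the robot as it stands.
- The arm moves only by the tool send_rows, never from a script. Its argument "targets" is text: rows parted by semicolons, each of 7 numbers parted by spaces: the shift along the tool's x, y, z in m, then the turn, a rotation vector about the tool's x, y, z in degrees, then the opening in per cent of the stroke, from 0 (shut) to 100 (fully open). A call has 1 to 12 rows; each row is the pose to reach, as a shift and turn from the pose commanded when the call began, along the tool's axes at that moment; what a row does not reach only later rows make up. A row lasts 1/12 s, in which the tool goes at most 41.7 mm and 7.16 degrees, less where a joint would pass 70% of its speed; a pose out of reach is approached as far as the arm can. A call with a gripper value outside its range is refused whole. The fingers move at their own pace and stop on an object; "grip_force" is the grip in N (left out, the last holds). Time passes only in rows, so rows that repeat a pose let the fingers close. It gives the time, the measured TCP pose, the force, the opening and the grip force at its end, in the units of the state.
- env.state(): the state, without advancing time (a new reading comes with each control period).
- eyes.grab_frame(name): name is "side" or "top"; returns a dict with "image" (384x512x3 uint8, blue, green, red), "fovy" (degrees; the focal length in pixels is half the picture's height over the tangent of half this angle, whatever the lens; pixels are square), "cx", "cy" (the principal point, pixels), "eye" and "attitude" of the camera in the world. Camera axes: x right, y up, looking along -z (the intrinsics and any distortion apply to the point x, -y, -z); pixel columns grow to the right and rows downward; lengths in mm; the calibration is good to about 2 mm. A picture is of the moment at which its call begins. There is no depth.
- env.job_done(): hands the job in; it is judged then, once.
The state is a dict: "time_s": time; "qpos": joint angles; "qvel": joint speeds; "effort": joint torques, N m; "ee_pos": TCP position; "ee_rot": TCP orientation; "force": force on the tool from outside, world axes, zero at the start; "torque": the same for the moment, N m; "gripper_width": finger opening in mm; "gripper_force": force on a finger pad.
Only numpy, scipy, OpenCV 4.12 (cv2) and the standard library are available. Lean on these libraries where they do the work, as an engineer would, in place of code of your own. Each camera call takes 0.05 s, during which the arm holds its last target. There are 200 camera calls.

## Working session

There is one attempt and no reset: what is moved stays moved. The work goes in short steps, Python scripts to look and compute and a tool call to move; the robot and the scene stay as the last step left them, time stands still between calls to the robot, and variables do not carry over. Pictures are saved under pics/ and viewed, at most 10 in all, crops included, and the job is handed in when it is done.

Besides the shell and the picture viewer there is one more tool, called after "Request:" as a command line: name --argument value ..., lists and objects as JSON in quotes. send_rows: Moves the arm, as the interface text tells. Its arguments: {"type":"object","properties":{"targets":{"type":"string"},"grip_force":{"type":"number"}},"required":["targets"]}

```bash
mkdir -p pics; ls; python3 - <<'E'
from workcell import env,eyes
import cv2
for n in("side","top"):
    f=eyes.grab_frame(n); cv2.imwrite(f"pics/{n}0.png",cv2.resize(f["image"],None,fx=1.5,fy=1.5)); print(n,{k:v for k,v in f.items() if k!="image"})
print(env.state())
E
```

```text
pics
side {'fovy': 57.03342651653766, 'cx': 254.06763628082294, 'cy': 190.0627083352908, 'eye': array([  36.42862194,  627.70981312, 1014.19865907]), 'attitude': array([  38.52673015,    0.1790153 , -142.39032504])}
top {'fovy': 42.72522251459043, 'cx': 259.7238409277721, 'cy': 187.85584686109533, 'eye': array([ 291.97527226,   34.51243352, 1389.3234913 ]), 'attitude': array([  7.78265617,  -0.63604776, -90.61041917])}
{'time_s': 0.1, 'qpos': array([-6.46289570e+01,  1.83479522e+01,  8.96974574e+01, -7.17720130e-04,
        7.20441370e+01, -1.14701711e+00]), 'qvel': array([-0.03714125, -0.01114309, -0.24479105,  0.05891836, -0.03914609,
       -0.02320675]), 'effort': array([-9.53309154e-06, -4.13334346e+01, -2.32509685e+01,  7.26994453e-02,
        4.21940850e-02, -5.14577710e-05]), 'ee_pos': array([ 256.52604697, -514.11819401,  213.21788551]), 'ee_rot': array([-1.79910458e+02, -1.11025351e-03,  2.65182811e+01]), 'force': array([-0.21338969, -0.52611139, -0.16982559]), 'torque': array([-0.00757854, -0.01275858, -0.00699987]), 'gripper_force': 0.0, 'gripper_width': 91.1508081099738}
```

View pics/side0.png

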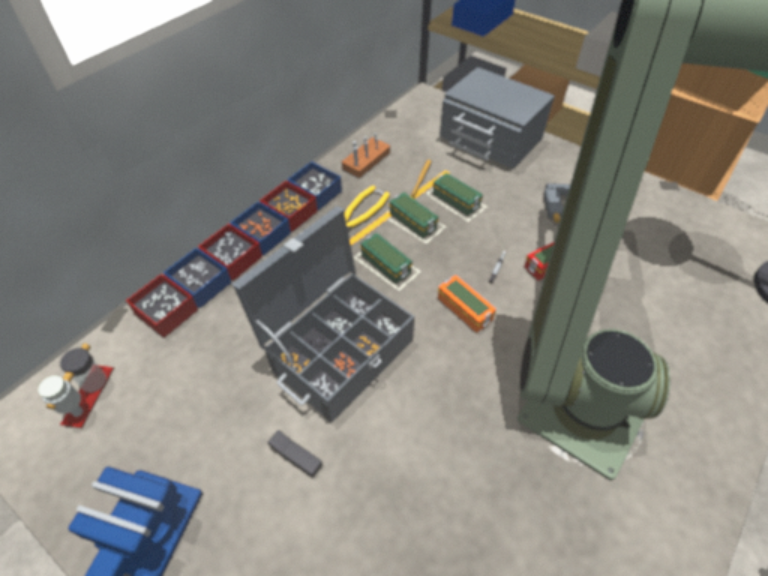

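View pics/top0.png

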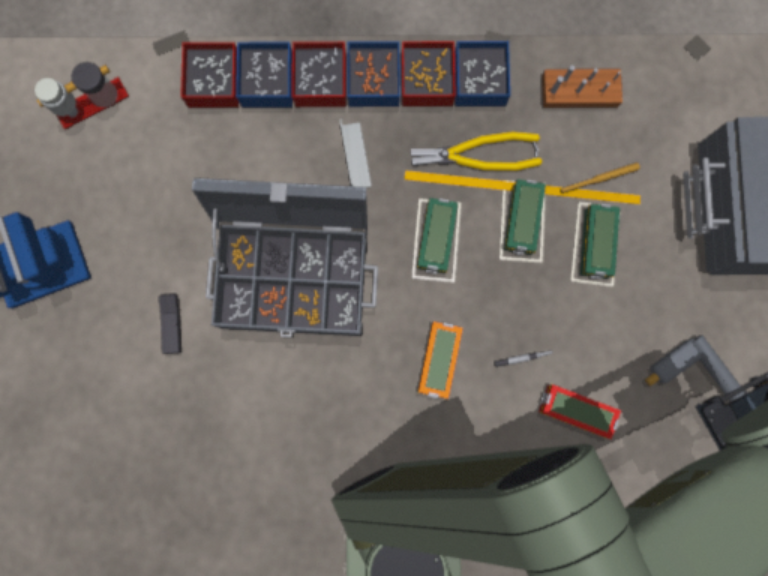

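Top view (1.5x): the three green tins are at (437,236), (525,217) and (600,240). The look-alikes are orange at (440,360) and red at (580,410). The open chest is at (288,280). The green ones in the painted outlines fit the description; next is an enlarged crop to confirm.

```bash
cat > h.py <<'E'
import numpy as np,cv2
from scipy.spatial.transform import Rotation as R
from workcell import env,eyes
def cam(f):
    Rm=R.from_euler('xyz',f['attitude'],degrees=True).as_matrix()
    fl=f['image'].shape[0]/2/np.tan(np.radians(f['fovy']/2)); return Rm,fl
def proj(f,P):
    Rm,fl=cam(f); c=(np.atleast_2d(P)-f['eye'])@Rm
    return np.c_[f['cx']+fl*c[:,0]/-c[:,2], f['cy']+fl*c[:,1]/c[:,2]]
def ray(f,uv,z):
    Rm,fl=cam(f); uv=np.atleast_2d(uv).astype(float)
    d=np.c_[(uv[:,0]-f['cx'])/fl,-(uv[:,1]-f['cy'])/fl,-np.ones(len(uv))]@Rm.T
    return f['eye']+d*((z-f['eye'][2])/d[:,2])[:,None]
E
python3 - <<'E'
from h import *
f=eyes.grab_frame("top"); im=f["image"]
cv2.imwrite("pics/c1.png",cv2.resize(im[110:230,120:430],(780,302),interpolation=cv2.INTER_CUBIC)) 
g=eyes.grab_frame("side"); cv2.imwrite("pics/c2.png",cv2.resize(g["image"][105:285,150:340],(792,750)[::1] if 0 else (633,600),interpolation=cv2.INTER_CUBIC))
E
```

```text
(no output)
```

View pics/c1.png

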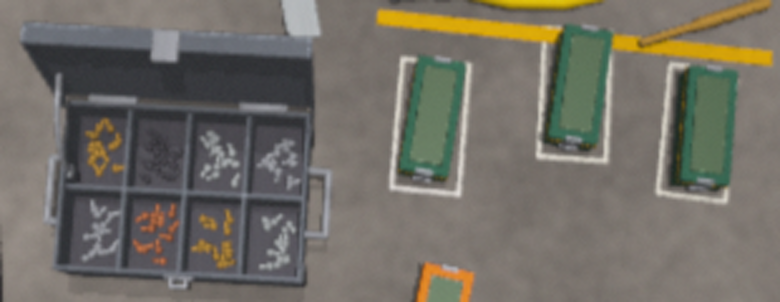

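View pics/c2.png

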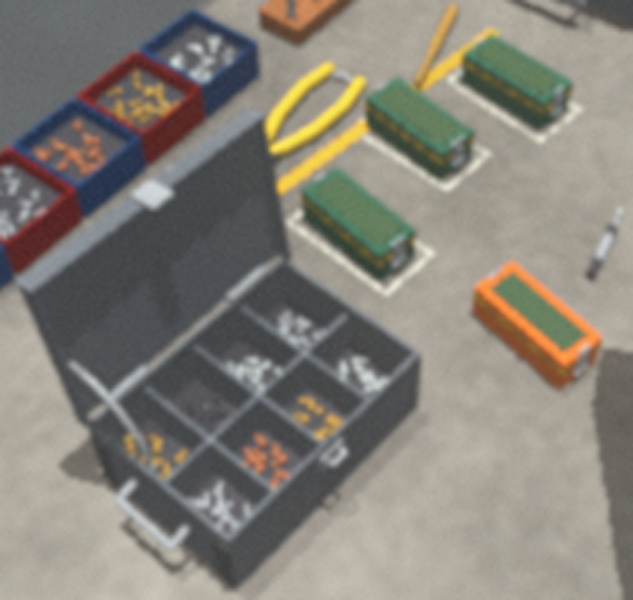

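The crop confirms three green tins standing in white outlines, at c1 (433,118), (580,85) and (708,125). The orange one is the look-alike. The chest rim corners are at c1 (65,103), (312,110), (303,284) and (55,268). Now the poses.

```bash
cat > loc.py <<'E'
from h import *
from scipy.optimize import minimize
B=np.array([[x,y,z] for x in(-65,65) for y in(-27,27) for z in(0,46)],float)
def box(p): 
    c,s=np.cos(p[2]),np.sin(p[2]); return B@np.array([[c,s,0],[-s,c,0],[0,0,1]])+[p[0],p[1],0]
def fit(fs,ms,p0):
    def cost(p):
        t=0
        for f,m in zip(fs,ms):
            h=cv2.convexHull((proj(f,box(p))*64).astype(np.int32)) # subpix
            r=np.zeros((1536,2048),np.uint8)
            cv2.fillConvexPoly(r,np.round((h/64.+.5)*4*16).astype(np.int32),255,shift=4)
            r=cv2.resize(r,(512,384),interpolation=cv2.INTER_AREA)/255.
            i=(r*m).sum(); t+=1-i/(r.sum()+m.sum()-i)
        return t
    return minimize(cost,p0,method='Nelder-Mead',options=dict(initial_simplex=np.array(p0)+np.array([[0,0,0],[12,0,0],[0,12,0],[0,0,.12]]),xatol=.05,fatol=1e-5))
E
python3 - <<'E'
from loc import *
T=eyes.grab_frame("top");S=eyes.grab_frame("side")
np.save("f0.npy",[T,S],allow_pickle=True)
def mask(f):
    h=cv2.cvtColor(f["image"],cv2.COLOR_BGR2HSV); return cv2.inRange(h,(38,45,20),(90,255,255))
C=lambda u,v:(120+u/2.516-.0,110+v/2.516)
for n,u,v in(("a",433,118),("b",580,85),("c",708,125)):
    p=ray(T,C(u,v),46)[0]; ms=[]
    for f in(T,S):
        m=mask(f); q=proj(f,[[p[0],p[1],30]])[0].astype(int)
        k=cv2.connectedComponents(cv2.morphologyEx(m,cv2.MORPH_CLOSE,np.ones((3,3))))[1]
        mm=(k==k[q[1],q[0]]).astype(np.uint8)
        h=cv2.convexHull(np.argwhere(mm)[:,::-1].astype(np.int32)); o=np.zeros_like(mm); cv2.fillConvexPoly(o,h,1); ms.append(o.astype(float))
    for lab,fs,mm in(("both",[T,S],ms),("top",[T],ms[:1]),("side",[S],ms[1:])):
        r=fit(fs,mm,[p[0],p[1],0.]); print(n,lab,p[:2].round(),r.x[:2].round(1),np.degrees(r.x[2]).round(1),round(r.fun,3),[m.sum() for m in mm])
print("chest rim",ray(T,[C(65,103),C(312,110),C(303,284),C(55,268)],98).round(1))
D=lambda u,v:(150+u/3.332,105+v/3.333)
print("side rim FR,FL",ray(S,[D(418,355),D(237,538)],98).round(1)) 
print("side base front",ray(S,[D(418,410),D(237,585)],0).round(1))
print("lid top edge, side", [(z,ray(S,[D(25,288),D(262,110)],z).round(0).tolist()) for z in(270,280)])
print("lid top edge, top", [(z,ray(T,[C(22,25),C(313,37)],z).round(0).tolist()) for z in(270,280)])
print("orange",ray(T,[(440/1.5,360/1.5)],46).round(), "cpunch",ray(T,[(495/1.5,362/1.5),(552/1.5,352/1.5)],6).round(),"dp",ray(T,[(562/1.5,191/1.5),(638/1.5,167/1.5)],8).round(),"snips",ray(T,[(412/1.5,157/1.5),(540/1.5,150/1.5)],12).round(), "offcut",ray(T,[(348/1.5,124/1.5),(362/1.5,186/1.5)],38).round())
E
```

```text
a both [562. -74.] [568.2 -72.9] -10.3 0.202 [np.float64(985.0), np.float64(575.0)]
a top [562. -74.] [568.5 -72.5] -10.2 0.062 [np.float64(985.0)]
a side [562. -74.] [570.6 -75.3] -11.5 0.128 [np.float64(575.0)]
b both [ 598. -238.] [ 603.5 -239.7] -10.8 0.2 [np.float64(1018.0), np.float64(503.0)]
b top [ 598. -238.] [ 602.3 -239.2] -10.3 0.054 [np.float64(1018.0)]
b side [ 598. -238.] [ 605.7 -242.2] -11.0 0.142 [np.float64(503.0)]
c both [ 551. -379.] [ 554.7 -380.7] -7.2 0.201 [np.float64(1116.0), np.float64(477.0)]
c top [ 551. -379.] [ 554.4 -380.2] -6.9 0.041 [np.float64(1116.0)]
c side [ 551. -379.] [ 558.  -384.9] -8.2 0.15 [np.float64(477.0)]
chest rim [[570.8 322.   98. ]
 [561.   59.4  98. ]
 [375.9  70.   98. ]
 [395.1 328.8  98. ]]
side rim FR,FL [[377.4  79.1  98. ]
 [389.4 326.9  98. ]]
side base front [[374.4  75.8   0. ]
 [396.3 330.3  -0. ]]
lid top edge, side [(270, [[603.0, 321.0, 270.0], [585.0, 46.0, 270.0]]), (280, [[595.0, 325.0, 280.0], [578.0, 54.0, 280.0]])]
lid top edge, top [(270, [[608.0, 325.0, 270.0], [594.0, 55.0, 270.0]]), (280, [[605.0, 323.0, 280.0], [592.0, 55.0, 280.0]])]
orange [[331. -72.  46.]] cpunch [[ 328. -179.    6.]
 [ 345. -286.    6.]] dp [[ 655. -318.    8.]
 [ 701. -468.    8.]] snips [[ 723.  -29.   12.]
 [ 735. -277.   12.]] offcut [[781.  94.  38.]
 [659.  68.  38.]]
```

Request:
send_rows --targets "0.02 -0.006 -0.001 0 0 2 0;0.055 -0.016 -0.002 0 0 5 0;0.09 -0.026 -0.003 0 0 8 0;0.13 -0.037 -0.004 0 0 11 0;0.17 -0.049 -0.005 0 0 14 0;0.21 -0.06 -0.006 0 0 17 0;0.25 -0.071 -0.008 0 0 20 0;0.29 -0.083 -0.01 0 0 23 0;0.33 -0.094 -0.012 0 0 26 0;0.37 -0.106 -0.014 0 0 29 0;0.41 -0.117 -0.015 0 0 30.8 0;0.45 -0.128 -0.016 0 0 30.8 0"

```text
time_s: 1.3
ee_pos: [603.5, -197.3, 230.2]
ee_rot: [180.0, -0.0, -4.3]
force: [0.8, -0.8, -0.0]
gripper_width: 13.9
gripper_force: 0.0
```

Request:
send_rows --targets "0.005 -0.02 0 0 0 0 0;0.015 -0.055 0 0 0 0 0;0.028 -0.093 0 0 0 0 0;0.036 -0.13 0 0 0 0 0;0.038 -0.17 0 0 0 0 0;0.036 -0.21 0 0 0 0 0;0.034 -0.25 0.005 0 0 0 0;0.03 -0.29 0.01 0 0 0 0;0.027 -0.33 0.015 0 0 0 0;0.024 -0.365 0.018 0 0 0 0;0.024 -0.386 0.018 0 0 0 0;0.024 -0.386 0.018 0 0 0 0"

```text
time_s: 2.3
ee_pos: [654.5, 189.0, 211.0]
ee_rot: [-179.9, 0.1, -4.0]
force: [-0.8, -0.2, 0.5]
gripper_width: 0.2
gripper_force: 0.0
```

```bash
python3 - <<'E'
from h import *
f=eyes.grab_frame("side"); cv2.imwrite("pics/lid1.png",cv2.resize(f["image"][60:300,120:400],(700,600)))
s=env.state(); print(s["ee_pos"],s["force"])
h=np.array([565,188.,98]);yw=np.radians(-4.3)
x=np.array([np.cos(yw),np.sin(yw),0])
print("rel",(s["ee_pos"]-h)@x)
for t in np.linspace(1.76,0,12):
  r=145; print(round(t,2),"x",round(-r*np.cos(t)+12*np.sin(t)+16,1),"z",round(98+r*np.sin(t)+12*np.cos(t),1))
E
```

```text
[654.64835791 186.30173127 211.30978743] [ 0.24101231 -0.13737362 -0.75696446]
rel 89.52334378061785
1.76 x 55.1 z 238.2
1.6 x 32.2 z 242.6
1.44 x 9.0 z 243.3
1.28 x -14.1 z 240.4
1.12 x -36.4 z 233.7
0.96 x -57.3 z 223.7
0.8 x -76.4 z 210.4
0.64 x -93.1 z 194.2
0.48 x -107.1 z 175.6
0.32 x -117.9 z 155.0
0.16 x -125.2 z 132.9
0.0 x -129.0 z 110.0
```

View pics/lid1.png

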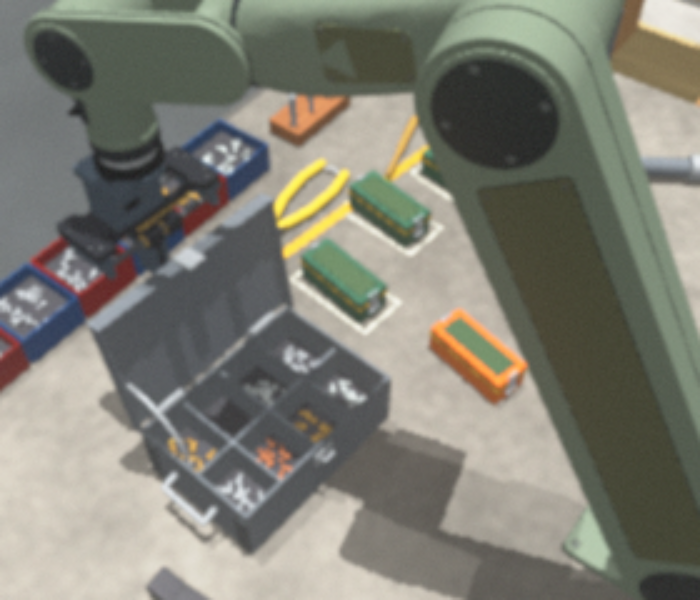

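The gripper is behind the lid, over its middle (crop (140,210)). Pushing it over now.

Request:
send_rows --targets "-0.008 0 0 0 0 0 0;-0.015 0 0 0 0 0 0;-0.02 0 0 0 0 0 0;-0.024 0 0 0 0 0 0;-0.028 0 0 0 0 0 0;-0.032 0 0 0 0 0 0;-0.036 0 -0.001 0 0 0 0;-0.04 0 -0.001 0 0 0 0;-0.044 0 -0.002 0 0 0 0;-0.048 0 -0.002 0 0 0 0;-0.052 0 -0.002 0 0 0 0;-0.056 0 -0.002 0 0 0 0"

```text
time_s: 3.35
ee_pos: [601.2, 187.6, 215.3]
ee_rot: [180.0, -0.4, -4.3]
force: [5.2, -2.3, 2.8]
gripper_width: 0.3
gripper_force: 2.6
```

Request:
send_rows --targets "-0.004 0 0 0 0 0 0;-0.008 0 0 0 0 0 0;-0.012 0 0 0 0 0 0;-0.016 0 -0.002 0 0 0 0;-0.021 0 -0.004 0 0 0 0;-0.026 0 -0.007 0 0 0 0;-0.031 0 -0.01 0 0 0 0;-0.036 0 -0.013 0 0 0 0;-0.041 0 -0.016 0 0 0 0;-0.047 0 -0.018 0 0 0 0;-0.053 0 -0.02 0 0 0 0;-0.059 0 -0.022 0 0 0 0"

```text
time_s: 4.35
ee_pos: [542.6, 192.6, 236.5]
ee_rot: [-180.0, -0.4, -4.3]
force: [6.1, 0.3, -1.5]
gripper_width: 0.7
gripper_force: 2.5
```

Request:
send_rows --targets "-0.007 0 0.001 0 0 0 0;-0.014 0 0.003 0 0 0 0;-0.021 0 0.006 0 0 0 0;-0.027 0 0.01 0 0 0 0;-0.034 0 0.013 0 0 0 0;-0.04 0 0.017 0 0 0 0;-0.046 0 0.021 0 0 0 0;-0.051 0 0.026 0 0 0 0;-0.057 0 0.03 0 0 0 0;-0.062 0 0.035 0 0 0 0;-0.067 0 0.041 0 0 0 0;-0.072 0 0.046 0 0 0 0"

```text
time_s: 5.35
ee_pos: [468.0, 197.9, 189.3]
ee_rot: [180.0, 0.0, -4.3]
force: [4.6, -1.2, 2.1]
gripper_width: 0.4
gripper_force: 1.9
```

Request:
send_rows --targets "-0.004 0 0.006 0 0 0 0;-0.008 0 0.012 0 0 0 0;-0.012 0 0.018 0 0 0 0;-0.016 0 0.025 0 0 0 0;-0.019 0 0.031 0 0 0 0;-0.022 0 0.038 0 0 0 0;-0.024 0 0.044 0 0 0 0;-0.026 0 0.05 0 0 0 0;-0.028 0 0.055 0 0 0 0;-0.029 0 0.059 0 0 0 0;-0.03 0 0.063 0 0 0 0;-0.03 0 0.066 0 0 0 0"

```text
time_s: 6.35
ee_pos: [437.8, 200.4, 123.4]
ee_rot: [180.0, 0.1, -4.3]
force: [-0.5, -0.3, 2.9]
gripper_width: 0.2
gripper_force: 1.3
```

Request:
send_rows --targets "0 0 0.002 0 0 0 0;0 0 0.004 0 0 0 0;0 0 0.006 0 0 0 0;0 0 0.008 0 0 0 0;0 0 0.01 0 0 0 0;0 0 0.012 0 0 0 0;0 0 0.013 0 0 0 0;0 0 0.014 0 0 0 0;0 0 0.015 0 0 0 0;0 0 0.016 0 0 0 0;0 0 0.016 0 0 0 0"

```text
time_s: 7.27
ee_pos: [438.4, 200.2, 110.2]
ee_rot: [-180.0, -0.0, -4.3]
force: [-6.4, -1.6, 19.7]
gripper_width: 0.5
gripper_force: 9.6
```

Request:
send_rows --targets "0 0 -0.03 0 0 0 0;0.005 0.008 -0.06 0 0 0 0;0.02 0.035 -0.07 0 0 1 50;0.04 0.07 -0.07 0 0 2 100;0.06 0.105 -0.07 0 0 3 100;0.08 0.14 -0.07 0 0 4 100;0.1 0.175 -0.06 0 0 5 100;0.12 0.21 -0.045 0 0 6.1 100;0.138 0.243 -0.025 0 0 6.1 100;0.15 0.263 0 0 0 6.1 100;0.15 0.263 0.02 0 0 6.1 100;0.15 0.263 0.028 0 0 6.1 100"

```text
time_s: 8.27
ee_pos: [567.3, -74.8, 76.5]
ee_rot: [180.0, 0.3, -10.5]
force: [-0.5, -0.6, 0.4]
gripper_width: 64.0
gripper_force: 0.0
```

```bash
python3 - <<'E'
from h import *
s=env.state(); print(s["time_s"],s["ee_pos"],s["ee_rot"],s["torque"],s["force"],s["gripper_width"])
a=eyes.grab_frame("side")["image"][90:300,150:400];b=eyes.grab_frame("top")["image"][80:260,120:420]
cv2.imwrite("pics/g1.png",np.vstack([cv2.resize(a,(357,300)),cv2.resize(b,(500,300))[:,:357]]) if 0 else np.hstack([cv2.resize(a,(357,300)),cv2.resize(b,(440,264),) if 0 else cv2.resize(b,(440,300))]))
E
```

```text
8.2667 [567.34212215 -74.80329945  76.48311214] [179.9672726    0.26956929 -10.53481454] [0.07700455 0.07797783 0.0063821 ] [-0.52105564 -0.57844056  0.40305297] 64.01056477132101
```

View pics/g1.png

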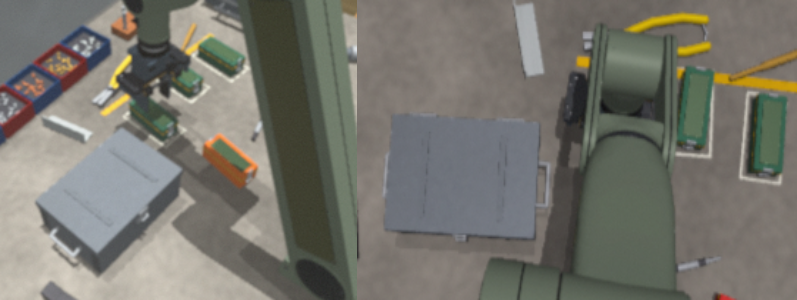

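Right panel: the lid lies flat on the chest, at about (462,178). The gripper is over tin_a. Descending to grasp it.

Request:
send_rows --targets "0 0 0 0 0 0 100;0 0 0.008 0 0 0 100;0 0 0.02 0 0 0 100;0 0 0.034 0 0 0 100;0 0 0.048 0 0 0 100;0 0 0.06 0 0 0 100;0 0 0.068 0 0 0 100;0 0 0.072 0 0 0 100;0 0 0.072 0 0 0 30;0 0 0.072 0 0 0 30;0 0 0.072 0 0 0 30;0 0 0.072 0 0 0 30" --grip_force 40

```text
time_s: 9.37
ee_pos: [569.2, -73.3, 8.8]
ee_rot: [180.0, -0.1, -10.4]
force: [0.1, 0.3, -0.5]
gripper_width: 67.5
gripper_force: 0.0
```

Request:
send_rows --targets "0 0 0 0 0 0 30;0 0 0 0 0 0 30;0 0 0 0 0 0 30"

```text
time_s: 9.62
ee_pos: [569.0, -73.0, 8.4]
ee_rot: [-180.0, -0.1, -10.4]
force: [-0.1, 1.5, 2.4]
gripper_width: 54.0
gripper_force: 40.0
```

Request:
send_rows --targets "0 0 -0.004 0 0 0 30;0 0 -0.012 0 0 0 30;0 0 -0.025 0 0 0 30;0 0 -0.04 0 0 0 30;0 0 -0.055 0 0 0 30;0 0 -0.07 0 0 0 30;0 0 -0.085 0 0 0 30;0 0 -0.095 0 0 0 30;0 0 -0.1 0 0 0 30;0 0 -0.1 0 0 0 30"

```text
time_s: 10.45
ee_pos: [569.0, -73.4, 109.1]
ee_rot: [180.0, -0.1, -10.4]
force: [0.3, -0.2, -3.8]
gripper_width: 53.9
gripper_force: 40.0
```

Request:
send_rows --targets "0.03 0 0 0 0 0 30;0.06 0 0 0 0 0 30;0.06 0 0 0 0 0 30;0.03 0 0 0 0 0 30;0 0 0 0 0 0 30;-0.03 0 0 0 0 0 30;-0.06 0 0 0 0 0 30;-0.06 0 0 0 0 0 30;-0.06 0 0 0 0 0 30"

```text
time_s: 11.2
ee_pos: [507.3, -62.1, 107.2]
ee_rot: [180.0, 0.1, -10.4]
force: [0.0, -0.5, -2.3]
gripper_width: 54.0
gripper_force: 40.0
```

Request:
send_rows --targets "0.03 0 0 0 0 0 30;0.06 0 0 0 0 0 30;0.09 0 0 0 0 0 30;0.12 0 0 0 0 0 30;0.12 0 0 0 0 0 30;0.12 0 0 0 0 0 30;0.12 0 0 0 0 0 30;0.12 0 0 0 0 0 30;0.12 0 0 0 0 0 30;0.12 0 0 0 0 0 30"

```text
time_s: 12.03
ee_pos: [627.0, -83.9, 108.2]
ee_rot: [180.0, -0.0, -10.4]
force: [0.9, 0.7, -3.2]
gripper_width: 53.5
gripper_force: 40.0
```

```bash
cat >> h.py <<'E'
def rd():
    s=env.state(); r=R.from_euler('xyz',s['ee_rot'],degrees=True)
    print(s['time_s'],s['ee_pos'].round(1),'F',s['force'].round(2),'Ttool',r.inv().apply(s['torque']).round(3),s['gripper_width'].round(1),s['qvel'].round(1))
E
python3 -c "from h import *;rd()"
```

```text
Traceback (most recent call last):
  File "h.py", line 16, in rd
    print(s['time_s'],s['ee_pos'].round(1),'F',s['force'].round(2),'Ttool',r.inv().apply(s['torque']).round(3),s['gripper_width'].round(1),s['qvel'].round(1))
                                                                                                               ^^^^^^^^^^^^^^^^^^^^^^^^
AttributeError: 'float' object has no attribute 'round'
```

Request:
send_rows --targets "-0.03 0 0 0 0 0 30;-0.06 0 0 0 0 0 30;-0.09 0 0 0 0 0 30;-0.12 0 0 0 0 0 30;-0.12 0 0 0 0 0 30;-0.12 0 0 0 0 0 30;-0.12 0 0 0 0 0 30;-0.12 0 0 0 0 0 30;-0.12 0 0 0 0 0 30;-0.12 0 0 0 0 0 30"

```text
time_s: 12.87
ee_pos: [510.4, -62.6, 107.9]
ee_rot: [180.0, -0.0, -10.4]
force: [-0.1, -1.0, -3.2]
gripper_width: 53.8
gripper_force: 40.0
```

```bash
python3 -c "from h import *;rd()"
```

```text
Traceback (most recent call last):
  File "h.py", line 16, in rd
    print(s['time_s'],s['ee_pos'].round(1),'F',s['force'].round(2),'Ttool',r.inv().apply(s['torque']).round(3),s['gripper_width'].round(1),s['qvel'].round(1))
                                                                                                               ^^^^^^^^^^^^^^^^^^^^^^^^
AttributeError: 'float' object has no attribute 'round'
```

```bash
sed -i "s/s\['gripper_width'\].round(1)/round(s['gripper_width'],1)/" h.py; python3 -c "from h import *;rd()"
```

```text
12.8667 [510.4 -62.6 107.9] F [-0.14 -1.05 -3.19] Ttool [ 0.057 -0.006 -0.033] 53.8 [-0.1  0.   0.5  0.   0.  -0. ]
```

Request:
send_rows --targets "0.03 0 0 0 0 0 30;0.06 0 0 0 0 0 30;0.09 0 0 0 0 0 30;0.12 0 0 0 0 0 30;0.12 0 0 0 0 0 30;0.12 0 0 0 0 0 30;0.12 0 0 0 0 0 30;0.12 0 0 0 0 0 30;0.12 0 0 0 0 0 30;0.12 0 0 0 0 0 30"

```text
time_s: 13.7
ee_pos: [626.9, -83.9, 108.2]
ee_rot: [180.0, 0.0, -10.4]
force: [0.8, -0.4, -2.9]
gripper_width: 54.2
gripper_force: 40.0
```

```bash
python3 -c "from h import *;rd()"
```

```text
13.7 [626.9 -83.9 108.2] F [ 0.76 -0.44 -2.91] Ttool [ 0.026  0.015 -0.012] 54.2 [ 0.1  0.1 -0.3  0.   0.   0.1]
```

Request:
send_rows --targets "-0.03 0 0 0 0 0 30;-0.06 0 0 0 0 0 30;-0.09 0 0 0 0 0 30;-0.12 0 0 0 0 0 30;-0.12 0 0 0 0 0 30;-0.12 0 0 0 0 0 30;-0.12 0 0 0 0 0 30;-0.12 0 0 0 0 0 30;-0.12 0 0 0 0 0 30;-0.12 0 0 0 0 0 30"

```text
time_s: 14.53
ee_pos: [510.3, -62.6, 107.9]
ee_rot: [180.0, -0.0, -10.4]
force: [-0.3, -0.3, -3.7]
gripper_width: 53.9
gripper_force: 40.0
```

```bash
python3 -c "from h import *;rd()"
```

```text
14.5333 [510.3 -62.6 107.9] F [-0.33 -0.29 -3.69] Ttool [ 0.009 -0.012 -0.008] 53.9 [ 0.   0.1  0.3 -0.   0.  -0. ]
```

Tin_a stays quiet: the difference between its ends is about 0.02 N m. It goes back, then tin_b.

Request:
send_rows --targets "0.02 0 0 0 0 0 30;0.04 0 0.01 0 0 0 30;0.055 0 0.025 0 0 0 30;0.06 0 0.045 0 0 0 30;0.06 0 0.065 0 0 0 30;0.06 0 0.08 0 0 0 30;0.06 0 0.09 0 0 0 30;0.06 0 0.095 0 0 0 30;0.06 0 0.098 0 0 0 30;0.06 0 0.1 0 0 0 30;0.06 0 0.1 0 0 0 30;0.06 0 0.1 0 0 0 30"

```text
time_s: 15.53
ee_pos: [569.3, -73.3, 8.8]
ee_rot: [-180.0, -0.1, -10.4]
force: [-1.3, 0.8, -3.1]
gripper_width: 53.9
gripper_force: 40.0
```

Request:
send_rows --targets "0 0 0 0 0 0 100;0 0 0 0 0 0 100;0 0 0 0 0 0 100;0 0 0 0 0 0 100;0 0 0 0 0 0 100;0 0 -0.01 0 0 0 100;0 0 -0.03 0 0 0 100;0 0 -0.06 0 0 0 100;0 0 -0.09 0 0 0 100;0 0 -0.1 0 0 0 100"

```text
time_s: 16.37
ee_pos: [571.2, -73.6, 113.0]
ee_rot: [-180.0, -0.5, -10.4]
force: [-0.1, -0.4, 0.0]
gripper_width: 91.1
gripper_force: 0.0
```

```bash
python3 - <<'E'
from h import *
rd()
p=np.array([569,-73.1,108.]); 
for q,y in(((603.5,-240,108),-10.5),((555,-381,108),-7.2)):
    print(R.from_euler('xyz',[180,0,-10.4],degrees=True).inv().apply(np.array(q)-p))
E
```

```text
16.3667 [571.2 -73.6 113. ] F [-0.11 -0.44  0.02] Ttool [ 0.018 -0.028  0.006] 91.1 [ 0.  -5.1 -5.9 -0.1 12.3 -0.1]
[6.40618611e+01 1.57930168e+02 1.93408675e-14]
[4.18118442e+01 3.05368924e+02 3.73969075e-14]
```

Request:
send_rows --targets "0.008 0.02 0 0 0 0 100;0.022 0.055 0 0 0 0 100;0.037 0.09 0 0 0 0 100;0.051 0.125 0 0 0 0 100;0.06 0.148 0 0 0 0 100;0.064 0.158 0.01 0 0 0 100;0.064 0.158 0.03 0 0 0 100;0.064 0.158 0.055 0 0 0 100;0.064 0.158 0.075 0 0 0 100;0.064 0.158 0.09 0 0 0 100;0.064 0.158 0.1 0 0 0 100;0.064 0.158 0.1 0 0 0 60"

```text
time_s: 17.37
ee_pos: [601.0, -238.5, 5.0]
ee_rot: [-179.9, 0.3, -10.4]
force: [-1.2, 0.6, -0.4]
gripper_width: 87.0
gripper_force: 0.0
```

Request:
send_rows --targets "0 0 0 0 0 0 30;0 0 0 0 0 0 30;0 0 0 0 0 0 30;0 0 0 0 0 0 30;0 0 0 0 0 0 30;0 0 0 0 0 0 30"

```text
time_s: 17.87
ee_pos: [603.8, -239.5, 9.1]
ee_rot: [-179.9, -0.1, -10.4]
force: [-0.3, 4.4, 3.7]
gripper_width: 53.8
gripper_force: 40.0
```

Request:
send_rows --targets "0 0 -0.004 0 0 0 30;0 0 -0.012 0 0 0 30;0 0 -0.025 0 0 0 30;0 0 -0.04 0 0 0 30;0 0 -0.055 0 0 0 30;0 0 -0.07 0 0 0 30;0 0 -0.085 0 0 0 30;0 0 -0.095 0 0 0 30;0 0 -0.1 0 0 0 30;0 0 -0.1 0 0 0 30"

```text
time_s: 18.7
ee_pos: [603.3, -240.6, 108.9]
ee_rot: [180.0, -0.1, -10.4]
force: [0.8, 1.0, -5.9]
gripper_width: 54.0
gripper_force: 40.0
```

Request:
send_rows --targets "0.03 0 0 0 0 0 30;0.06 0 0 0 0 0 30;0.06 0 0 0 0 0 30;0.03 0 0 0 0 0 30;0 0 0 0 0 0 30;-0.03 0 0 0 0 0 30;-0.06 0 0 0 0 0 30;-0.06 0 0 0 0 0 30;-0.06 0 0 0 0 0 30"

```text
time_s: 19.45
ee_pos: [541.5, -228.7, 106.9]
ee_rot: [-180.0, 0.2, -10.4]
force: [0.6, 0.1, -5.7]
gripper_width: 53.6
gripper_force: 40.0
```

Request:
send_rows --targets "0.03 0 0 0 0 0 30;0.06 0 0 0 0 0 30;0.09 0 0 0 0 0 30;0.12 0 0 0 0 0 30;0.12 0 0 0 0 0 30;0.12 0 0 0 0 0 30;0.12 0 0 0 0 0 30;0.12 0 0 0 0 0 30;0.12 0 0 0 0 0 30;0.12 0 0 0 0 0 30"

```text
time_s: 20.28
ee_pos: [661.4, -251.0, 108.2]
ee_rot: [180.0, 0.0, -10.4]
force: [0.5, 0.4, -5.9]
gripper_width: 53.7
gripper_force: 40.0
```

```bash
python3 -c "from h import *;rd()"
```

```text
20.2833 [ 661.4 -251.   108.2] F [ 0.54  0.36 -5.9 ] Ttool [ 0.101 -0.019  0.019] 53.7 [ 0.  -0.1 -0.3  0.   0.2 -0. ]
```

Request:
send_rows --targets "-0.03 0 0 0 0 0 30;-0.06 0 0 0 0 0 30;-0.09 0 0 0 0 0 30;-0.12 0 0 0 0 0 30;-0.12 0 0 0 0 0 30;-0.12 0 0 0 0 0 30;-0.12 0 0 0 0 0 30;-0.12 0 0 0 0 0 30;-0.12 0 0 0 0 0 30;-0.12 0 0 0 0 0 30"

```text
time_s: 21.12
ee_pos: [544.8, -229.5, 107.9]
ee_rot: [180.0, -0.0, -10.4]
force: [0.5, 0.5, -6.0]
gripper_width: 53.7
gripper_force: 40.0
```

```bash
python3 -c "from h import *;rd()"
```

```text
21.1167 [ 544.8 -229.5  107.9] F [ 0.54  0.46 -6.04] Ttool [ 0.064  0.035 -0.02 ] 53.7 [-0.   0.   0.4 -0.  -0.2 -0. ]
```

Request:
send_rows --targets "0.03 0 0 0 0 0 30;0.06 0 0 0 0 0 30;0.09 0 0 0 0 0 30;0.12 0 0 0 0 0 30;0.12 0 0 0 0 0 30;0.12 0 0 0 0 0 30;0.12 0 0 0 0 0 30;0.12 0 0 0 0 0 30;0.12 0 0 0 0 0 30;0.12 0 0 0 0 0 30"

```text
time_s: 21.95
ee_pos: [661.4, -250.9, 108.3]
ee_rot: [180.0, 0.0, -10.4]
force: [1.2, -1.3, -6.0]
gripper_width: 53.9
gripper_force: 40.0
```

```bash
python3 -c "from h import *;rd()"
```

```text
21.95 [ 661.4 -250.9  108.3] F [ 1.19 -1.28 -6.01] Ttool [ 0.047 -0.093 -0.057] 53.9 [ 0.1  0.  -0.3 -0.1 -0.1  0.1]
```

The reading is noisy, so I'll average at each end.

```bash
cat >> h.py <<'E'
def avg(n=10):
    L=[]
    for i in range(n):
        eyes.grab_frame("top"); s=env.state(); L.append(np.r_[R.from_euler('xyz',s['ee_rot'],degrees=True).inv().apply(s['torque']),s['force'][2]])
    L=np.array(L); print(s['time_s'],'mean',L.mean(0).round(3),'sd',L.std(0).round(3),'Ty',L[:,1].round(2))
E
python3 -c "from h import *;avg()"
```

```text
22.45 mean [ 0.038 -0.081  0.017 -6.161] sd [0.027 0.041 0.023 0.456] Ty [-0.09 -0.09 -0.1  -0.06 -0.06 -0.02 -0.17 -0.09 -0.09 -0.02]
```

Request:
send_rows --targets "-0.03 0 0 0 0 0 30;-0.06 0 0 0 0 0 30;-0.09 0 0 0 0 0 30;-0.12 0 0 0 0 0 30;-0.12 0 0 0 0 0 30;-0.12 0 0 0 0 0 30;-0.12 0 0 0 0 0 30;-0.12 0 0 0 0 0 30;-0.12 0 0 0 0 0 30"

```text
time_s: 23.2
ee_pos: [545.2, -229.7, 108.1]
ee_rot: [180.0, -0.1, -10.4]
force: [-0.7, -0.5, -5.4]
gripper_width: 53.9
gripper_force: 40.0
```

```bash
python3 -c "from h import *;avg()"
```

```text
23.7 mean [ 5.600e-02  7.000e-03  5.000e-03 -5.636e+00] sd [0.033 0.02  0.038 0.39 ] Ty [ 0.03  0.    0.02 -0.04 -0.02  0.02  0.03  0.    0.02  0.01]
```

Request:
send_rows --targets "0.03 0 0 0 0 0 30;0.06 0 0 0 0 0 30;0.09 0 0 0 0 0 30;0.12 0 0 0 0 0 30;0.12 0 0 0 0 0 30;0.12 0 0 0 0 0 30;0.12 0 0 0 0 0 30;0.12 0 0 0 0 0 30;0.12 0 0 0 0 0 30"

```text
time_s: 24.45
ee_pos: [661.0, -250.8, 108.1]
ee_rot: [-180.0, 0.1, -10.4]
force: [0.0, -0.2, -5.9]
gripper_width: 54.0
gripper_force: 40.0
```

```bash
python3 -c "from h import *;avg()"
```

```text
24.95 mean [ 5.400e-02 -8.700e-02 -1.000e-03 -5.638e+00] sd [0.038 0.049 0.036 0.329] Ty [ 0.05 -0.12 -0.11 -0.11 -0.07 -0.14 -0.1  -0.07 -0.12 -0.09]
```

Request:
send_rows --targets "-0.04 0 0 0 0 0 30;-0.08 0 0 0 0 0 30;-0.12 0 0 0 0 0 30;-0.14 0 0 0 0 0 30;-0.14 0 0 0 0 0 30;-0.14 0 0 0 0 0 30;-0.14 0 0 0 0 0 30;-0.14 0 0 0 0 0 30;-0.14 0 0 0 0 0 30;-0.14 0 0 0 0 0 30"

```text
time_s: 25.78
ee_pos: [525.3, -225.9, 107.8]
ee_rot: [180.0, -0.0, -10.4]
force: [0.5, 0.7, -5.7]
gripper_width: 53.3
gripper_force: 40.0
```

```bash
python3 -c "from h import *;avg(16)"
```

```text
26.5833 mean [ 4.100e-02  5.400e-02  3.000e-03 -6.062e+00] sd [0.027 0.029 0.029 0.541] Ty [ 0.05  0.09  0.    0.03  0.06  0.07  0.04  0.03  0.08  0.1   0.08  0.07
  0.07  0.06 -0.01  0.06]
```

Request:
send_rows --targets "0.04 0 0 0 0 0 30;0.08 0 0 0 0 0 30;0.12 0 0 0 0 0 30;0.14 0 0 0 0 0 30;0.14 0 0 0 0 0 30;0.14 0 0 0 0 0 30;0.14 0 0 0 0 0 30;0.14 0 0 0 0 0 30;0.14 0 0 0 0 0 30;0.14 0 0 0 0 0 30"

```text
time_s: 27.42
ee_pos: [661.2, -251.0, 108.3]
ee_rot: [180.0, 0.0, -10.4]
force: [0.2, -0.4, -5.9]
gripper_width: 54.1
gripper_force: 40.0
```

```bash
python3 -c "from h import *;avg(16)"
```

```text
28.2167 mean [ 5.600e-02 -7.800e-02  2.000e-03 -5.725e+00] sd [0.03  0.033 0.03  0.376] Ty [-0.07 -0.13 -0.06 -0.1  -0.01 -0.08 -0.09 -0.03 -0.06 -0.08 -0.11 -0.08
 -0.11 -0.06 -0.05 -0.14]
```

Tin_b gives a clear 0.13 N m difference with the right sign, so it is the rattling one. Carrying it to the lid.

```bash
python3 - <<'E'
from h import *
T=eyes.grab_frame("top")
c=[(120+(x-357)/1.467,80+y/1.667) for x,y in((390,115),(540,122),(537,238),(385,229))]
P=ray(T,c,110); print(P.round(),P.mean(0).round(1))
m=P.mean(0); m[2]=208
r=R.from_euler('xyz',[180,0,-10.4],degrees=True).inv()
for t in(m,[475.5,194.5,208]): print(r.apply(np.array(t)-[662.5,-250.9,108]).round(1))
E
```

```text
[[574. 328. 110.]
 [560.  57. 110.]
 [375.  64. 110.]
 [392. 333. 110.]] [475.2 195.6 110. ]
[-264.8 -405.4 -100. ]
[-264.3 -404.3 -100. ]
```

Request:
send_rows --targets "0 0 -0.008 0 0 0 30;-0.004 -0.006 -0.025 0 0 0 30;-0.012 -0.018 -0.045 0 0 0 30;-0.024 -0.036 -0.065 0 0 0 30;-0.04 -0.06 -0.08 0 0 -0.5 30;-0.057 -0.087 -0.09 0 0 -1 30;-0.075 -0.115 -0.097 0 0 -1.5 30;-0.093 -0.143 -0.1 0 0 -2 30;-0.111 -0.171 -0.1 0 0 -2.5 30;-0.129 -0.199 -0.1 0 0 -3 30;-0.147 -0.227 -0.1 0 0 -3.5 30;-0.164 -0.252 -0.1 0 0 -4 30"

```text
time_s: 29.27
ee_pos: [545.3, 28.2, 209.0]
ee_rot: [-180.0, -0.1, -6.4]
force: [0.7, 0.2, -6.0]
gripper_width: 53.4
gripper_force: 40.0
```

```bash
python3 - <<'E'
from h import *
p=R.from_euler('xyz',[180,0,-10.4],degrees=True).apply([-.164,-.252,-.1])*1000+[662.5,-250.9,108]
print(p, R.from_euler('xyz',[180,0,-6.4],degrees=True).inv().apply(np.array([475.4,195,208])-p)); rd()
E
```

```text
[546.68510339  26.56515047 208.        ] [-8.96161017e+01 -1.59439076e+02 -4.79473648e-14]
29.2667 [545.3  28.2 209. ] F [ 0.68  0.19 -6.02] Ttool [ 0.069 -0.054  0.015] 53.4 [ 34.3 -12.1  17.4  -0.4  -5.7  28. ]
```

Request:
send_rows --targets "-0.016 -0.028 0 0 0 -0.5 30;-0.031 -0.055 0 0 0 -1 30;-0.046 -0.082 0 0 0 -1.5 30;-0.06 -0.107 0 0 0 -2 30;-0.072 -0.128 0 0 0 -2 30;-0.081 -0.144 0 0 0 -2 30;-0.087 -0.155 0 0 0 -2 30;-0.09 -0.159 0 0 0 -2 30;-0.09 -0.159 0 0 0 -2 30;-0.09 -0.159 0 0 0 -2 30;-0.09 -0.159 0 0 0 -2 30;-0.09 -0.159 0 0 0 -2 30"

```text
time_s: 30.27
ee_pos: [474.8, 193.5, 207.9]
ee_rot: [180.0, -0.0, -4.5]
force: [-0.7, -0.6, -6.3]
gripper_width: 53.8
gripper_force: 40.0
```

Request:
send_rows --targets "0 0 0 0 0 0 30;0 0 0 0 0 0 30;0 0 0 0 0 0 30;0 0 0 0 0 0 30;0 0 0 0 0 0 30;0 0 0 0 0 0 30"

```text
time_s: 30.77
ee_pos: [474.4, 194.4, 207.9]
ee_rot: [180.0, 0.0, -4.4]
force: [0.1, -0.4, -6.8]
gripper_width: 54.2
gripper_force: 40.0
```

```bash
python3 - <<'E'
from h import *
rd()
a=eyes.grab_frame("side")["image"][60:300,130:400];b=eyes.grab_frame("top")["image"][80:260,120:420]
cv2.imwrite("pics/fin.png",np.hstack([cv2.resize(a,(360,320)),cv2.resize(b,(440,320))]))
E
```

```text
30.7667 [474.4 194.4 207.9] F [ 0.11 -0.41 -6.83] Ttool [-0.02  -0.089  0.021] 54.2 [ 0.1 -0.1  0.1  0.1  0.1 -0. ]
```

View pics/fin.png

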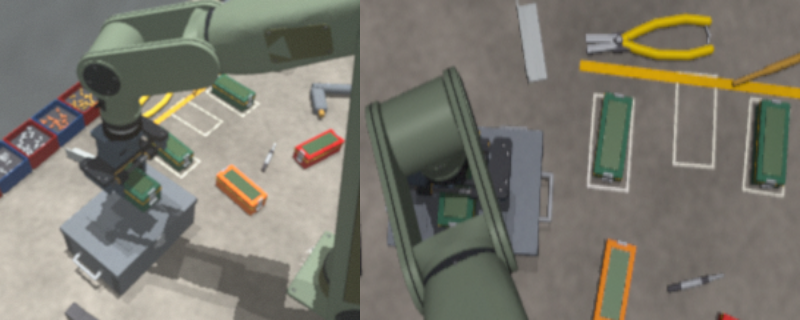

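The picture shows tin_b held level over the closed lid (left panel (140,185)). Tin_a stands back in its outline (right panel (610,140)), the middle outline is empty, and the tools have not moved.

```bash
python3 -c "from workcell import env;print(env.job_done())"
```

```text
the job is handed in; nothing more can be done
None
```

The lid is shut, quiet tin_a is back in its outline, and rattling tin_b (0.13 N m end-to-end moment change) is held level about 90 mm above the middle of the lid; tin_c was left unlifted because tin_b was found first, and the job was handed in at about 31 s.

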